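# Put the corkscrew away in the push-to-open desk box

## Task

Press the brass disc on top of the low dark wooden desk box so that its hidden tray springs out. Then lay the waiter's corkscrew flat in the tray, wholly inside it, and leave the tray standing open.

Things in the scene. Friction and masses are not known exactly. Their poses are not given: they have to be found in the camera images.
- corkscrew: Waiter's corkscrew, closed: slim brown handle with a pale metal strip along its top, lying on the desk near other slim things (a yellow box cutter, a white marker with a black cap). 112 mm long, 12 to 14 mm wide, 24 mm high. Origin at the centre of its underside; y axis along its length, z up; grasp across the handle (along its x).
- disc_top (a point): Top centre of the brass press disc, 36 mm across, 9 mm proud of its bezel on the roof of the low dark wooden box (170 mm deep, 200 wide, 50 high, fixed, no handle). z up; the tray comes out to the point's -x side. Spring button: travels down 8 mm, 1 N at first, 5 N at the bottom; past 5 mm the catch frees the tray. Returns by itself.
- tray_floor (a point): Point on the tray floor, moves with the tray. Axes: -x the way the tray comes out, y across, z up. Tray open: centre of the clear floor, 130 mm along x (front panel, 35 mm above floor, to the box face) by 166 mm along y (side walls 21 mm above floor). Floor 13 mm above the desk. Tray shut: hidden in the box, 130 mm to +x of there.
- tray (a joint): How far the tray is out, in m: 0 shut and latched, 0.13 fully open. A weak spring (about 2 N shut, 1 N open) slides it out in about a second once the catch is freed, and holds it open.

How it is judged:
By the outcome, as a careful person would: the job done as asked, in the order asked, and still so for the second after the job is handed in, with the robot touching nothing.
It also fails if it takes over 48 s, if anything falls off the work surface, if the arm or the gripper's body presses on something with over 40 N, if the wrist force passes 120 N, or if a joint passes its speed limit or range.

## Robot

A 6-joint arm with a two-finger parallel gripper is mounted at the origin on a cart in front of the work surface, level with it; the furniture and walls round the work are solid. World frame = base frame: x ahead of the robot, y to its left, z up, the work surface at z = 0. Lengths are in m, angles in rad, forces in N, time in s.
With the tool pointing down it reaches from about 0.325 to 0.9 m from the base axis. Payload 6.1 kg.
Tool frame: the origin (TCP) lies at the very end of the fingers, on their centre line; the grasp point (between the pads) lies 19 mm behind it; z points along the fingers, y is the line along which they close (so a half turn about z gives the same grasp; the last joint's range is limited). The gripper opens to 87 mm and grips with 3 to 60 N. Pads are 19 mm wide; open, the fingers measure 117 mm over their backs; the gripper's body (75 mm by 190 mm) begins 51 mm behind the grasp point.
Start: joints at [1.22, 0.22, 1.526, -0, 1.395, -0.126], TCP at [0.139, 0.609, 0.192] pointing down, gripper open.
Joint ranges: [-2.98, 2.98], [-0.91, 2.08], [0.09, 2.57], [-1.24, 4.39], [0.2, 2.65], [-2.68, 2.68]. Speed limits (rad/s): [2.57, 2.57, 3.01, 3.14, 3.14, 3.14].

## Interface

Orientations are given as a unit quaternion [w, x, y, z].
In Python, from cell import ctrl, optics gives the robot as it stands.
- The arm moves only by the shell command python3 -m handwheel 'ROWS' [OPENING]. ROWS is JSON, a list of rows, each an object of numbers: "tx", "ty", "tz": the shift along the world's x, y, z in mm; "ax", "ay", "az": the turn, a rotation vector about the world's x, y, z in degrees. A call has 1 to 10 rows; each row shifts and turns the commanded pose from where the row before left it; what a row does not reach is not made up. A row lasts 1/10 s, in which the tool goes at most 50 mm and 8.59 degrees, less where a joint would pass 70% of its speed; a pose out of reach is approached as far as the arm can. A call with a gripper value outside its range is refused whole. OPENING is the opening, from 0 (shut) to 1 (fully open), set as the call begins (- or left out, the last holds). The fingers move at their own pace and stop on an object; the grip force is fixed at half the most. Time passes only in rows, so rows that do not move let the fingers close. It gives the time, the measured TCP pose, the force, the opening and the grip force at its end, in the units of the state.
- ctrl.observe(): the state, without advancing time (a new reading comes with each control period).
- optics.get_image(name): name is "scene" or "top" or "wrist"; returns the picture (384x512x3 uint8, blue, green, red); there is no depth.
- optics.camera_model(name): a dict with "K" (3x3 intrinsics, pixels), "rvec" (rotation vector, rad) and "tvec" (3), from world to camera coordinates, as OpenCV has them; the wrist camera has in their place "tool_from_camera" (4x4, takes a point from camera to tool coordinates, whose origin is the TCP and whose axes are the flange's). Camera axes: x right, y down, z forward; pixel columns grow to the right and rows downward; lengths in m; the calibration is good to about 2 mm. A picture is of the moment at which its call begins: read the wrist's pose just before it. camera_model takes no time and is no camera call.
- ctrl.hand_in(): hands the job in; it is judged then, once.
The state is a dict: "clock": time; "q": joint angles; "dq": joint speeds; "joint_efforts": joint torques, N m; "tcp_pos": TCP position; "tool_rot": TCP orientation; "wrist_force": force on the tool from outside, world axes, zero at the start; "torque": the same for the moment, N m; "finger_gap": finger opening in m; "grasp_force": force on a finger pad.
Only numpy, scipy, OpenCV 4.12 (cv2) and the standard library are available. Lean on these libraries where they do the work, as an engineer would, in place of code of your own. Each camera call takes 0.05 s, during which the arm holds its last target. There are 200 camera calls.

## Working session

There is one attempt and no reset: what is moved stays moved. The work goes in short steps, Python scripts to look and compute and a shell command to move; the robot and the scene stay as the last step left them, time stands still between calls to the robot, and variables do not carry over. Pictures are saved under pics/ and viewed, at most 10 in all, crops included, and the job is handed in when it is done.

```bash
mkdir -p pics
cat > h.py <<'E'
import numpy as np,cv2
from cell import ctrl,optics
from scipy.spatial.transform import Rotation as R
def cam(name,st=None):
    m=optics.camera_model(name);K=np.array(m["K"])
    if name=="wrist":
        T=np.array(m["tool_from_camera"]);q=st["tool_rot"]
        Rt=R.from_quat([q[1],q[2],q[3],q[0]]).as_matrix()
        return K,Rt@T[:3,:3],Rt@T[:3,3]+np.array(st["tcp_pos"])
    Rc=cv2.Rodrigues(np.array(m["rvec"],float))[0]
    return K,Rc.T,-Rc.T@np.array(m["tvec"]).ravel()
def ray(c,uv,z):
    K,A,o=c;d=A@np.linalg.inv(K)@np.array([uv[0],uv[1],1.]);return o+d*(z-o[2])/d[2]
def proj(c,p):
    K,A,o=c;v=K@(A.T@(np.array(p)-o));return v[:2]/v[2]
E
python3 - <<'E'
from h import *
for n in ("scene","top"):
    im=optics.get_image(n);cv2.imwrite(f"pics/{n}0.png",im)
    print(n,cam(n)[2])
s=ctrl.observe();print(s["clock"],s["tcp_pos"],s["tool_rot"],s["finger_gap"])
a=cv2.imread("pics/top0.png");cv2.imwrite("pics/t0.png",cv2.resize(a,(800,600)))
E
```

```text
scene [-0.03533033 -0.74324309  0.68050588]
top [0.3272611  0.08330293 1.13834065]
0.1 [0.139109   0.60871201 0.19084575] [-2.18355035e-04  1.12185860e-01  9.93686858e-01 -8.44326298e-04] 0.08688837733169014
```

View pics/t0.png

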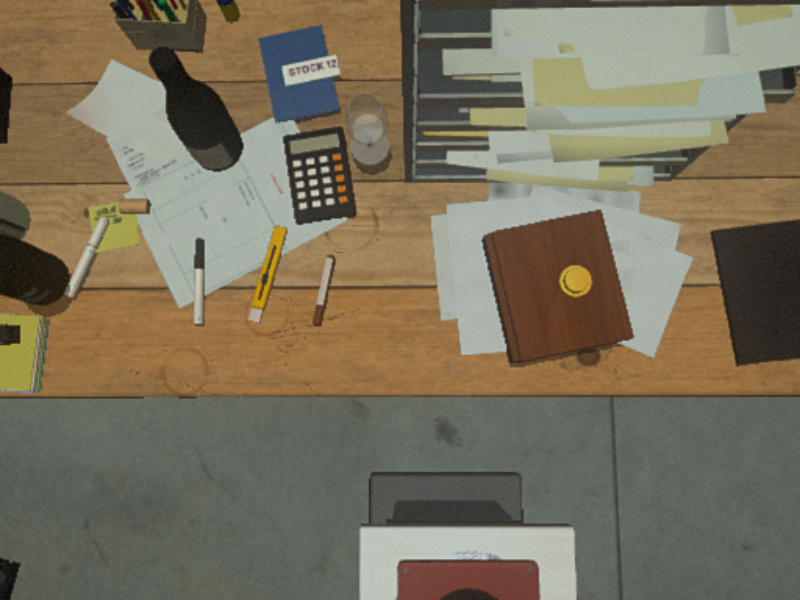

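View pics/scene0.png

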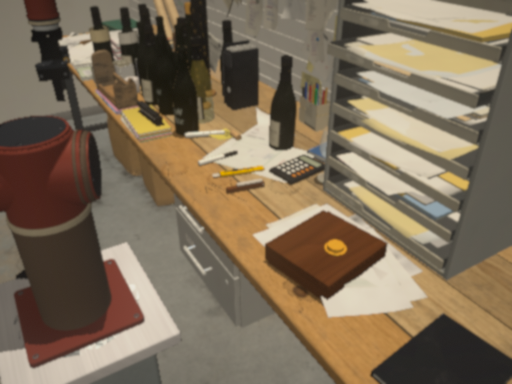

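The top view has up = +x and left = +y. The box is on the right, with its roof corners around (484,235), (602,211), (632,338) and (512,362) and its disc at (576,281), all in 800-px coordinates. The corkscrew is at (325,290), to the right of the yellow cutter (268,275) and the marker (198,280).

Run:
```python
from h import *
ims={n:cv2.imread(f"pics/{n}0.png") for n in("top","scene")}
C={n:cam(n) for n in ims}
rois={"top":(340,155,400,205),"scene":(315,230,360,262)}
px={}
for n,(a,b,c,d) in rois.items():
    h=cv2.cvtColor(ims[n],cv2.COLOR_BGR2HSV)[b:d,a:c]
    m=cv2.inRange(h,(18,150,150),(35,255,255));ct=max(cv2.findContours(m,0,1)[0],key=cv2.contourArea)
    e=cv2.minAreaRect(ct);px[n]=np.array(e[0])+[a,b];print(n,px[n],e[1])
# triangulate
A=[];B=[]
for n in px:
    K,Rr,o=C[n];d=Rr@np.linalg.inv(K)@[*px[n],1];d/=np.linalg.norm(d);P=np.eye(3)-np.outer(d,d);A.append(P);B.append(P@o)
print("disc",np.linalg.solve(sum(A),sum(B)),ray(C["top"],px["top"],.06))
for u in [(484,235),(602,211),(632,338),(512,362)]: print(u,ray(C["top"],np.array(u)*.64,.05))
for n,u in (("top",(331,257)),("top",(318,324)),("top",(324.5,290))): print("cork",ray(C[n],np.array(u)*.64,.022))
print("cutter",ray(C["top"],np.array((268,275))*.64,.01),"glass",ray(C["top"],np.array((370,150))*.64,.0))
x=ims["top"][140:230,150:420];cv2.imwrite("pics/c1.png",cv2.resize(x,None,fx=2.9,fy=2.9,interpolation=2))
```

```text
top [368.  179.5] (19.0, 20.0)
scene [335.25 247.25] (20.871028900146484, 14.862703323364258)
disc [ 0.51030671 -0.16313935  0.05250891] [ 0.50962007 -0.16180976  0.06      ]
(484, 235) [ 0.58145993 -0.0306525   0.05      ]
(602, 211) [ 0.61722812 -0.20872105  0.05      ]
(632, 338) [ 0.42533071 -0.243787    0.05      ]
(512, 362) [ 0.39077222 -0.06758985  0.05      ]
cork [0.55488948 0.20272815 0.022     ]
cork [0.45098762 0.22142735 0.022     ]
cork [0.50335936 0.21215131 0.022     ]
cutter [0.52937563 0.30206638 0.01      ] glass [ 7.34474187e-01  1.44124645e-01 -2.22044605e-16]
```

View pics/c1.png

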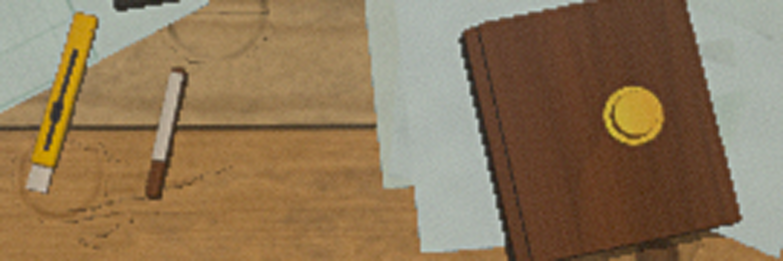

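The crop shows the box's front-panel seam along its left side, so the tray should come out towards +y. The corkscrew's pale strip is at crop (175,70)–(155,195). I'll go to the disc with the fingers shut.

```bash
python3 -m handwheel '[{"tx":20,"ty":-43},{"tx":21,"ty":-43},{"tx":21,"ty":-43},{"tx":21,"ty":-43},{"tx":21,"ty":-43},{"tx":21,"ty":-43},{"tx":21,"ty":-43},{"tx":21,"ty":-43},{"tx":21,"ty":-43},{"tx":21,"ty":-43}]' 0
python3 -m handwheel '[{"tx":21,"ty":-43,"tz":-10},{"tx":21,"ty":-43,"tz":-10},{"tx":21,"ty":-43,"tz":-10},{"tx":20,"ty":-43,"tz":-10},{"tx":20,"ty":-43,"tz":-10},{"tx":20,"ty":-43,"tz":-10},{"tx":20,"ty":-43,"tz":-10},{"tx":20,"ty":-40,"tz":-10},{},{}]'
```

```text
invalid input at $[0]: expected keys tx, ty, tz, ax, ay, az
invalid input at $[0]: expected keys tx, ty, tz, ax, ay, az
```

```bash
python3 -m handwheel '[{"tx":20,"ty":-43,"tz":0,"ax":0,"ay":0,"az":0},{"tx":21,"ty":-43,"tz":0,"ax":0,"ay":0,"az":0},{"tx":21,"ty":-43,"tz":0,"ax":0,"ay":0,"az":0},{"tx":21,"ty":-43,"tz":0,"ax":0,"ay":0,"az":0},{"tx":21,"ty":-43,"tz":0,"ax":0,"ay":0,"az":0},{"tx":21,"ty":-43,"tz":0,"ax":0,"ay":0,"az":0},{"tx":21,"ty":-43,"tz":0,"ax":0,"ay":0,"az":0},{"tx":21,"ty":-43,"tz":0,"ax":0,"ay":0,"az":0},{"tx":21,"ty":-43,"tz":0,"ax":0,"ay":0,"az":0},{"tx":21,"ty":-43,"tz":0,"ax":0,"ay":0,"az":0}]' 0
python3 -m handwheel '[{"tx":21,"ty":-43,"tz":-10,"ax":0,"ay":0,"az":0},{"tx":21,"ty":-43,"tz":-10,"ax":0,"ay":0,"az":0},{"tx":21,"ty":-43,"tz":-10,"ax":0,"ay":0,"az":0},{"tx":20,"ty":-43,"tz":-10,"ax":0,"ay":0,"az":0},{"tx":20,"ty":-43,"tz":-10,"ax":0,"ay":0,"az":0},{"tx":20,"ty":-43,"tz":-10,"ax":0,"ay":0,"az":0},{"tx":20,"ty":-43,"tz":-10,"ax":0,"ay":0,"az":0},{"tx":20,"ty":-40,"tz":-10,"ax":0,"ay":0,"az":0},{"tx":0,"ty":0,"tz":0,"ax":0,"ay":0,"az":0},{"tx":0,"ty":0,"tz":0,"ax":0,"ay":0,"az":0}]'
```

```text
clock: 1.1
tcp_pos: [0.3485, 0.1775, 0.1917]
tool_rot: [0.0, 0.112, 0.994, 0.0]
wrist_force: [0.4, 0.4, -0.2]
finger_gap: 0.0151
grasp_force: 0.0
clock: 2.1
tcp_pos: [0.5105, -0.1621, 0.1105]
tool_rot: [-0.001, 0.113, 0.994, 0.001]
wrist_force: [-0.8, 1.0, -0.6]
finger_gap: 0.0004
grasp_force: 0.0
```

```bash
python3 -m handwheel '[{"tx":0,"ty":0,"tz":-20,"ax":0,"ay":0,"az":0},{"tx":0,"ty":0,"tz":-20,"ax":0,"ay":0,"az":0},{"tx":0,"ty":0,"tz":-6,"ax":0,"ay":0,"az":0},{"tx":0,"ty":0,"tz":-2,"ax":0,"ay":0,"az":0},{"tx":0,"ty":0,"tz":-2,"ax":0,"ay":0,"az":0},{"tx":0,"ty":0,"tz":0,"ax":0,"ay":0,"az":0}]'
python3 -m handwheel '[{"tx":0,"ty":0,"tz":-2,"ax":0,"ay":0,"az":0},{"tx":0,"ty":0,"tz":0,"ax":0,"ay":0,"az":0}]'
```

```text
clock: 2.7
tcp_pos: [0.5119, -0.1617, 0.0628]
tool_rot: [0.001, 0.112, 0.994, -0.0]
wrist_force: [-0.6, 0.6, -0.2]
finger_gap: 0.0007
grasp_force: 0.0
clock: 2.9
tcp_pos: [0.5115, -0.1618, 0.0602]
tool_rot: [0.0, 0.112, 0.994, -0.0]
wrist_force: [-0.1, 0.1, 0.6]
finger_gap: 0.0008
grasp_force: 0.0
```

```bash
python3 -m handwheel '[{"tx":0,"ty":0,"tz":-2,"ax":0,"ay":0,"az":0},{"tx":0,"ty":0,"tz":0,"ax":0,"ay":0,"az":0}]'
python3 -m handwheel '[{"tx":0,"ty":0,"tz":-2,"ax":0,"ay":0,"az":0},{"tx":0,"ty":0,"tz":-1,"ax":0,"ay":0,"az":0},{"tx":0,"ty":0,"tz":0,"ax":0,"ay":0,"az":0}]'
python3 -m handwheel '[{"tx":0,"ty":0,"tz":-1,"ax":0,"ay":0,"az":0},{"tx":0,"ty":0,"tz":0,"ax":0,"ay":0,"az":0}]'
```

```text
clock: 3.1
tcp_pos: [0.5112, -0.1617, 0.0576]
tool_rot: [-0.0, 0.112, 0.994, 0.0]
wrist_force: [-0.2, -0.1, 0.1]
finger_gap: 0.0009
grasp_force: 0.0
clock: 3.4
tcp_pos: [0.5111, -0.1617, 0.0545]
tool_rot: [-0.0, 0.112, 0.994, 0.0]
wrist_force: [0.6, -0.3, 1.1]
finger_gap: 0.0004
grasp_force: 0.0
clock: 3.6
tcp_pos: [0.5112, -0.1617, 0.0537]
tool_rot: [-0.0, 0.112, 0.994, 0.0]
wrist_force: [0.2, 0.3, 0.7]
finger_gap: 0.0004
grasp_force: 0.0
```

```bash
python3 -m handwheel '[{"tx":0,"ty":0,"tz":-1,"ax":0,"ay":0,"az":0},{"tx":0,"ty":0,"tz":-1,"ax":0,"ay":0,"az":0},{"tx":0,"ty":0,"tz":0,"ax":0,"ay":0,"az":0}]'
python3 -m handwheel '[{"tx":0,"ty":0,"tz":-1,"ax":0,"ay":0,"az":0},{"tx":0,"ty":0,"tz":0,"ax":0,"ay":0,"az":0}]'
python3 -m handwheel '[{"tx":0,"ty":0,"tz":-1,"ax":0,"ay":0,"az":0},{"tx":0,"ty":0,"tz":0,"ax":0,"ay":0,"az":0}]'
python3 - <<'E'
from h import *
cv2.imwrite("pics/t2.png",cv2.resize(optics.get_image("top")[100:290,200:456],(800,594)))
E
```

```text
clock: 3.9
tcp_pos: [0.5112, -0.1617, 0.0516]
tool_rot: [-0.0, 0.112, 0.994, 0.0]
wrist_force: [0.2, 0.1, -0.6]
finger_gap: 0.0005
grasp_force: 0.0
clock: 4.1
tcp_pos: [0.5112, -0.1617, 0.0507]
tool_rot: [-0.0, 0.112, 0.994, 0.0]
wrist_force: [-0.5, 0.1, -0.4]
finger_gap: 0.0005
grasp_force: 0.0
clock: 4.3
tcp_pos: [0.5112, -0.1617, 0.0497]
tool_rot: [-0.0, 0.112, 0.994, 0.0]
wrist_force: [-0.6, 0.0, 0.9]
finger_gap: 0.0006
grasp_force: 0.0
```

View pics/t2.png

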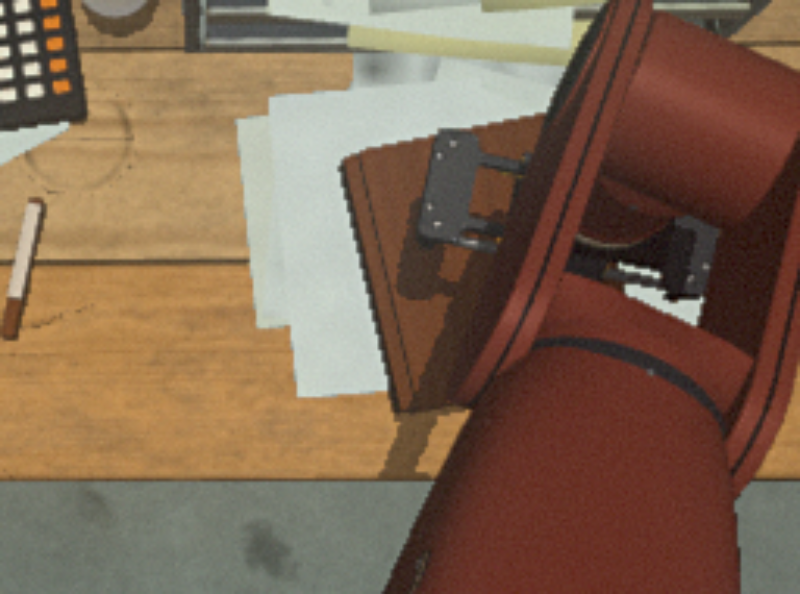

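Run:
```python
from h import *
s=ctrl.observe();print(s["wrist_force"],s["tcp_pos"])
im=optics.get_image("wrist");cv2.imwrite("pics/w1.png",im);c=cam("wrist",s);print(proj(c,s["tcp_pos"]),c[2])
```

```text
[ 0.5677206  -0.58796637 -0.05284903] [ 0.51122588 -0.16168293  0.0497335 ]
[256.34558606 223.38889383] [ 0.43701369 -0.14477493  0.24305916]
```

View pics/w1.png

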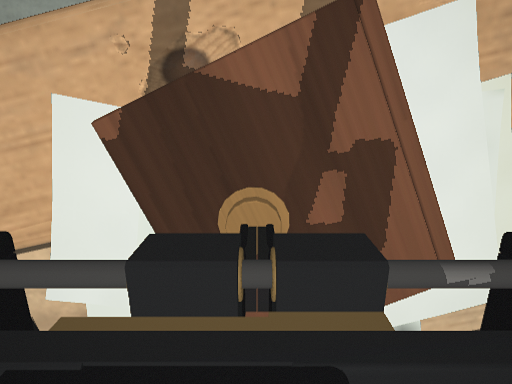

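The wrist view shows the closed fingertips at about (256,225), over the disc whose bezel spans columns 218–289. They're centred sideways and not yet in contact, so I'll keep going down.

```bash
for i in 1; do python3 -m handwheel '[{"tx":0,"ty":0,"tz":-2,"ax":0,"ay":0,"az":0},{"tx":0,"ty":0,"tz":0,"ax":0,"ay":0,"az":0}]' | grep -E "tcp|wrist"
python3 -m handwheel '[{"tx":0,"ty":0,"tz":-2,"ax":0,"ay":0,"az":0},{"tx":0,"ty":0,"tz":0,"ax":0,"ay":0,"az":0}]'| grep -E "tcp|wrist"
python3 -m handwheel '[{"tx":0,"ty":0,"tz":-1,"ax":0,"ay":0,"az":0},{"tx":0,"ty":0,"tz":0,"ax":0,"ay":0,"az":0}]'| grep -E "tcp|wrist"; done
python3 - <<'E'
from h import *
s=ctrl.observe();c=cam("wrist",s);print(c[0][0,0])
im=cv2.imread("pics/w1.png")
for z in (.04,.05,.06):
  print(z,ray(c,(219,217),z),ray(c,(288,217),z), "top", ray(cam("top"),(368,179.5),z))
E
```

```text
tcp_pos: [0.5111, -0.1616, 0.0475]
wrist_force: [-0.8, 0.4, 0.3]
tcp_pos: [0.5111, -0.1616, 0.0455]
wrist_force: [0.4, -0.4, 0.2]
tcp_pos: [0.5112, -0.1617, 0.0447]
wrist_force: [-0.0, -0.3, -0.3]
308.4824561721976
0.04 [ 0.50279154 -0.18587986  0.04      ] [ 0.51327587 -0.13997732  0.04      ] top [ 0.51300229 -0.16635587  0.04      ]
0.05 [ 0.49946919 -0.18380335  0.05      ] [ 0.50942403 -0.14021904  0.05      ] top [ 0.51131118 -0.16408282  0.05      ]
0.06 [ 0.49614683 -0.18172684  0.06      ] [ 0.50557218 -0.14046076  0.06      ] top [ 0.50962007 -0.16180976  0.06      ]
```

```bash
python3 -m handwheel '[{"tx":0,"ty":0,"tz":-1,"ax":0,"ay":0,"az":0},{"tx":0,"ty":0,"tz":-1,"ax":0,"ay":0,"az":0},{"tx":0,"ty":0,"tz":0,"ax":0,"ay":0,"az":0}]' | grep -E "tcp|wrist"
python3 -m handwheel '[{"tx":0,"ty":0,"tz":-1,"ax":0,"ay":0,"az":0},{"tx":0,"ty":0,"tz":0,"ax":0,"ay":0,"az":0}]'| grep -E "tcp|wrist"
python3 - <<'E'
from h import *
cv2.imwrite("pics/w2.png",np.hstack([optics.get_image("wrist")[120:320,130:390],optics.get_image("scene")[170:370,230:430]]).repeat(1,0))
a=cv2.imread("pics/w2.png");cv2.imwrite("pics/w2.png",cv2.resize(a,(800,348)))
E
```

```text
tcp_pos: [0.5112, -0.1617, 0.0426]
wrist_force: [0.1, 0.1, 0.9]
tcp_pos: [0.5112, -0.1617, 0.0417]
wrist_force: [0.1, -0.2, -0.1]
```

View pics/w2.png

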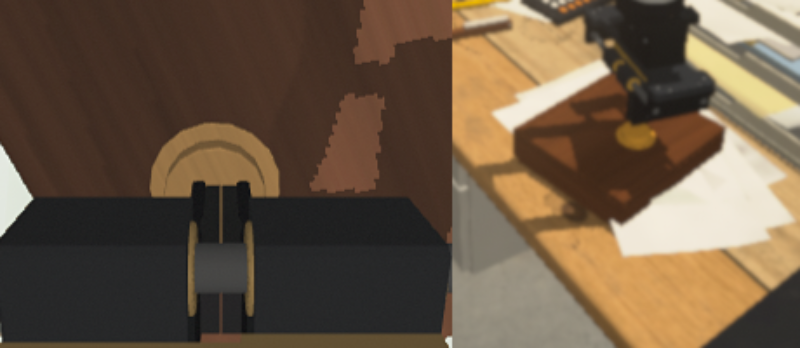

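```bash
python3 -m handwheel '[{"tx":0,"ty":0,"tz":-1,"ax":0,"ay":0,"az":0},{"tx":0,"ty":0,"tz":-1,"ax":0,"ay":0,"az":0},{"tx":0,"ty":0,"tz":0,"ax":0,"ay":0,"az":0}]' | grep -E "tcp|wrist"
python3 - <<'E'
from h import *
s=ctrl.observe();c=cam("wrist",s);im=optics.get_image("wrist")
print(s["clock"],s["joint_efforts"],s["tcp_pos"])
t=cam("top");sc=cam("scene")
print(proj(sc,s["tcp_pos"]),proj(sc,[.5112,-.1617,.06]))
# tray check: roof front edge region in top now vs start
a=optics.get_image("top").astype(int);b=cv2.imread("pics/top0.png").astype(int)
d=np.abs(a-b).sum(2)[150:230,240:312]; print("changed px",(d>60).sum())
E
```

```text
tcp_pos: [0.5112, -0.1617, 0.0396]
wrist_force: [-0.2, 0.9, -0.7]
5.9 [-1.05969363e-02 -4.21023130e+01 -3.36442673e+01 -4.76345723e-02
  3.44123365e-02 -1.51845720e-04] [ 0.51116655 -0.16165615  0.03962694]
[334.90853763 251.36236039] [335.75931396 243.9383232 ]
changed px 3247
```

Run:
```python
from h import *
a=optics.get_image("top");b=cv2.imread("pics/top0.png")
t=cv2.resize(cv2.imread("pics/t2.png"),(256,190))
for y in (170,190,205):
  for x in range(250,330,10): print(a[y,x],b[y,x],end=' | ')
  print()
```

```text
[108 154 189] [ 92 134 162] | [107 154 186] [ 91 131 160] | [107 148 178] [ 90 128 156] | [191 205 196] [164 178 171] | [197 206 199] [172 181 175] | [204 208 202] [174 182 173] | [204 213 202] [171 177 170] | [ 57  79 113] [ 46  70 101] | 
[ 73 131 175] [ 66 119 156] | [ 84 134 186] [ 71 118 160] | [ 81 138 181] [ 69 118 156] | [ 92 138 182] [ 74 118 157] | [190 199 191] [166 172 163] | [199 207 195] [169 180 171] | [199 206 198] [173 178 172] | [ 55  74 112] [48 65 98] | 
[ 81 136 183] [ 71 118 161] | [ 75 128 166] [ 60 105 142] | [ 85 141 186] [ 73 119 162] | [ 84 135 179] [ 74 112 154] | [ 90 142 185] [ 83 127 161] | [200 209 199] [174 179 171] | [197 208 199] [170 178 169] | [75 79 80] [72 79 78] |
```

Run:
```python
from h import *
s=ctrl.observe();im=optics.get_image("wrist");cv2.imwrite("pics/w3.png",im)
s1=dict(s);s1["tcp_pos"]=[0.5112,-.1617,.0497]
c1,c3=cam("wrist",s1),cam("wrist",s)
w1=cv2.imread("pics/w1.png")
def m(i):
    h=cv2.cvtColor(i,cv2.COLOR_BGR2HSV);k=cv2.inRange(h,(15,90,90),(35,255,255));k[:150]=0;k[236:]=0;k[:,:190]=0;k[:,310:]=0
    n,l,st,ce=cv2.connectedComponentsWithStats(k);j=1+np.argmax(st[1:,4]);return st[j],[(y,np.where(l[y]==j)[0][[0,-1]].tolist()) for y in range(st[j][1],st[j][1]+st[j][3],5)]
for i in (w1,im): print(*m(i))
# roof corner (left-far / near) from w1: triangulate by two top/scene corners
def tri(us):
    A=0;B=0
    for n,u in us:
        K,Rr,o=cam(n);d=Rr@np.linalg.inv(K)@[*u,1];d/=np.linalg.norm(d);P=np.eye(3)-np.outer(d,d);A=A+P;B=B+P@o
    return np.linalg.solve(A,B)
sc=cam("scene")
for p in [(.5815,-.0306),(.617,-.209),(.425,-.244),(.391,-.0676)]:
    print([ (z,proj(sc,[*(ray(cam("top"),proj(cam("top"),[*p,.05]),z)[:2]),z]).round(1).tolist()) for z in (.03,.05)])
x=cv2.resize(cv2.imread("pics/scene0.png")[195:315,255:400],None,fx=5,fy=5)
cv2.imwrite("pics/s3.png",np.vstack([x])[:600])
```

```text
[ 218  187   72   49 2525] [(187, [246, 261]), (192, [234, 273]), (197, [228, 278]), (202, [224, 283]), (207, [221, 285]), (212, [219, 288]), (217, [218, 288]), (222, [218, 288]), (227, [219, 288]), (232, [220, 286])]
[ 216  191   75   45 2361] [(191, [246, 261]), (196, [233, 273]), (201, [227, 279]), (206, [222, 284]), (211, [220, 286]), (216, [217, 289]), (221, [217, 290]), (226, [216, 290]), (231, [216, 290])]
[(0.03, [324.8, 215.4]), (0.05, [323.4, 208.8])]
[(0.03, [389.5, 251.1]), (0.05, [387.2, 243.4])]
[(0.03, [329.6, 294.3]), (0.05, [327.8, 285.2])]
[(0.03, [265.8, 250.1]), (0.05, [264.7, 242.4])]
```

View pics/s3.png

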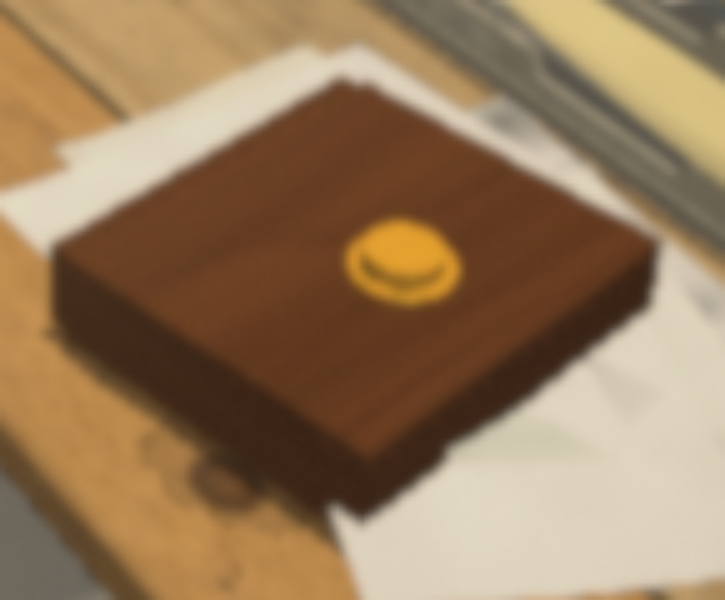

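The scene crop puts the roof corners near z≈0.047 and the disc top near z≈0.057. No force yet, so I'll continue in careful steps.

```bash
f() { grep -E "tcp|wrist"; }
python3 -m handwheel '[{"tx":0,"ty":0,"tz":-1,"ax":0,"ay":0,"az":0},{"tx":0,"ty":0,"tz":-1,"ax":0,"ay":0,"az":0},{"tx":0,"ty":0,"tz":0,"ax":0,"ay":0,"az":0}]' | f
python3 -m handwheel '[{"tx":0,"ty":0,"tz":-1,"ax":0,"ay":0,"az":0},{"tx":0,"ty":0,"tz":-1,"ax":0,"ay":0,"az":0},{"tx":0,"ty":0,"tz":0,"ax":0,"ay":0,"az":0}]' | f
python3 - <<'E'
from h import *
s=ctrl.observe();im=optics.get_image("wrist")
cv2.imwrite("pics/w4.png",np.hstack([cv2.resize(i[170:290,190:325],None,fx=2.9,fy=2.9,interpolation=2) for i in (cv2.imread("pics/w1.png"),im)]))
E
```

```text
tcp_pos: [0.5112, -0.1617, 0.0376]
wrist_force: [-1.2, 0.4, 1.0]
tcp_pos: [0.5112, -0.1617, 0.0356]
wrist_force: [-0.5, 0.8, -0.5]
```

View pics/w4.png

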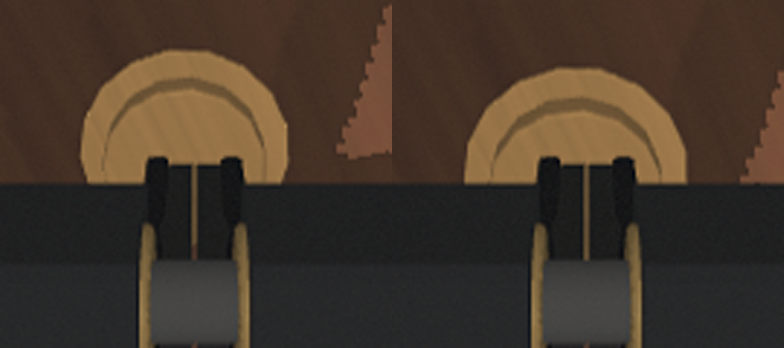

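Left is at z=0.050 and right at z=0.036. The disc is still proud and unpressed in both, and the tip isn't occluded, so the tip is really still above the disc. I'll keep stepping down until it touches, nudging +x to stay centred.

```bash
f() { grep -E "tcp|wrist"; }
python3 -m handwheel '[{"tx":2,"ty":0,"tz":-1,"ax":0,"ay":0,"az":0},{"tx":2,"ty":-1,"tz":-1,"ax":0,"ay":0,"az":0},{"tx":0,"ty":0,"tz":0,"ax":0,"ay":0,"az":0}]' | f
python3 -m handwheel '[{"tx":0,"ty":0,"tz":-1,"ax":0,"ay":0,"az":0},{"tx":0,"ty":0,"tz":-1,"ax":0,"ay":0,"az":0},{"tx":0,"ty":0,"tz":0,"ax":0,"ay":0,"az":0}]' | f
python3 - <<'E'
from h import *
a=optics.get_image("scene");b=cv2.imread("pics/scene0.png")
s=ctrl.observe();print(s["clock"],s["q"],s["tcp_pos"],s["tool_rot"],s["joint_efforts"][:3])
E
```

```text
tcp_pos: [0.5156, -0.1629, 0.0338]
wrist_force: [-0.3, 1.2, 0.1]
tcp_pos: [0.5151, -0.1626, 0.0316]
wrist_force: [0.1, -0.5, 0.6]
7.4 [-4.51861152e-01  1.95378394e-01  1.87809792e+00 -2.98494684e-05
  1.06833641e+00 -1.79782627e+00] [ 0.5151949  -0.16269336  0.03172063] [-1.08107219e-04  1.12171840e-01  9.93688817e-01  2.43033565e-05] [-3.09434130e-03 -4.26660204e+01 -3.32102144e+01]
```

```bash
f() { grep -E "tcp|wrist"; }
for k in 1 ; do python3 -m handwheel '[{"tx":0,"ty":0,"tz":-1,"ax":0,"ay":0,"az":0},{"tx":0,"ty":0,"tz":-1,"ax":0,"ay":0,"az":0},{"tx":0,"ty":0,"tz":0,"ax":0,"ay":0,"az":0}]' | f; done
python3 -m handwheel '[{"tx":0,"ty":0,"tz":-1,"ax":0,"ay":0,"az":0},{"tx":0,"ty":0,"tz":-1,"ax":0,"ay":0,"az":0},{"tx":0,"ty":0,"tz":0,"ax":0,"ay":0,"az":0}]' | f
python3 - <<'E'
from h import *
im=optics.get_image("wrist");sc=optics.get_image("scene")
cv2.imwrite("pics/w5.png",np.hstack([cv2.resize(im[150:300,160:350],(440,347)),cv2.resize(sc[175:325,270:425],(359,347))]))
E
```

```text
tcp_pos: [0.5154, -0.1628, 0.0299]
wrist_force: [0.8, -0.3, 0.9]
tcp_pos: [0.5154, -0.1628, 0.0279]
wrist_force: [0.3, -0.2, 1.6]
```

View pics/w5.png

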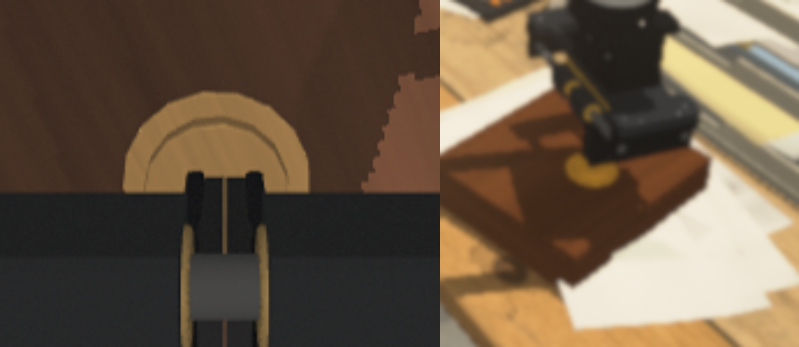

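A force of 1.6 N is showing at a reported z≈0.028, so contact has probably begun. The disc is still centred under the tip. I'll press through the travel.

```bash
f() { grep -E "tcp|wrist"; }
python3 -m handwheel '[{"tx":1,"ty":0,"tz":-1,"ax":0,"ay":0,"az":0},{"tx":1,"ty":0,"tz":-1,"ax":0,"ay":0,"az":0},{"tx":0,"ty":0,"tz":0,"ax":0,"ay":0,"az":0}]' | f
python3 -m handwheel '[{"tx":0,"ty":0,"tz":-1,"ax":0,"ay":0,"az":0},{"tx":0,"ty":0,"tz":-1,"ax":0,"ay":0,"az":0},{"tx":0,"ty":0,"tz":0,"ax":0,"ay":0,"az":0}]' | f
python3 -m handwheel '[{"tx":0,"ty":0,"tz":-1,"ax":0,"ay":0,"az":0},{"tx":0,"ty":0,"tz":0,"ax":0,"ay":0,"az":0},{"tx":0,"ty":0,"tz":0,"ax":0,"ay":0,"az":0}]' | f
```

```text
tcp_pos: [0.5171, -0.1628, 0.0256]
wrist_force: [-2.5, 0.2, 2.4]
tcp_pos: [0.5172, -0.1628, 0.0237]
wrist_force: [-3.4, 0.1, 4.2]
tcp_pos: [0.5173, -0.1628, 0.0229]
wrist_force: [-3.2, -0.1, 4.3]
```

```bash
f() { grep -E "tcp|wrist"; }
cat > tr.py <<'E'
from h import *
a=optics.get_image("top")
for y in (170,190): print([a[y,x].tolist() for x in range(250,330,10)])
E
python3 -m handwheel '[{"tx":0,"ty":0,"tz":-1,"ax":0,"ay":0,"az":0},{"tx":0,"ty":0,"tz":0,"ax":0,"ay":0,"az":0},{"tx":0,"ty":0,"tz":0,"ax":0,"ay":0,"az":0}]' | f; python3 tr.py
```

```text
tcp_pos: [0.5174, -0.1628, 0.0225]
wrist_force: [-4.9, 0.1, 8.2]
[[108, 160, 193], [48, 81, 115], [115, 122, 124], [121, 129, 134], [202, 214, 203], [118, 127, 129], [121, 128, 130], [52, 76, 115]]
[[81, 134, 183], [83, 143, 194], [109, 115, 119], [122, 128, 134], [119, 126, 128], [201, 209, 199], [111, 118, 119], [119, 125, 130]]
```

The front panel and a grey tray interior now show at columns 260–310, so the tray is open. Contact came at a reported z≈0.029, about 30 mm below the visual estimate, so I'll treat the z readings with care. Next I'll lift and go above the corkscrew.

```bash
python3 -m handwheel '[{"tx":0,"ty":0,"tz":10,"ax":0,"ay":0,"az":0},{"tx":0,"ty":0,"tz":45,"ax":0,"ay":0,"az":0},{"tx":0,"ty":0,"tz":45,"ax":0,"ay":0,"az":0},{"tx":-2,"ty":47,"tz":0,"ax":0,"ay":0,"az":1},{"tx":-2,"ty":47,"tz":0,"ax":0,"ay":0,"az":1},{"tx":-2,"ty":47,"tz":0,"ax":0,"ay":0,"az":0.7},{"tx":-2,"ty":47,"tz":0,"ax":0,"ay":0,"az":0},{"tx":-2,"ty":47,"tz":0,"ax":0,"ay":0,"az":0},{"tx":-2,"ty":47,"tz":0,"ax":0,"ay":0,"az":0},{"tx":-2,"ty":47,"tz":0,"ax":0,"ay":0,"az":0}]' 0.6
python3 -m handwheel '[{"tx":0,"ty":46,"tz":0,"ax":0,"ay":0,"az":0},{"tx":0,"ty":0,"tz":0,"ax":0,"ay":0,"az":0},{"tx":0,"ty":0,"tz":0,"ax":0,"ay":0,"az":0}]'
python3 - <<'E'
from h import *
s=ctrl.observe();cv2.imwrite("pics/w6.png",optics.get_image("wrist"));np.save("s6.npy",s,allow_pickle=True)
top=optics.get_image("top");cv2.imwrite("pics/top6.png",top)
c=cam("wrist",s);print(s["tcp_pos"],c[2],proj(c,s["tcp_pos"]))
for z in (-.03,0,.024,.05): print(z,[proj(c,[*p,z]).round(0).tolist() for p in ((.555,.2027),(.451,.2214))])
a=cv2.resize(cv2.imread("pics/w6.png"),(400,300));b=cv2.resize(top[130:250,220:380],(400,300))
cv2.imwrite("pics/v6.png",np.hstack([a,b]))
E
```

```text
clock: 10.35
tcp_pos: [0.5032, 0.1686, 0.1222]
tool_rot: [0.001, 0.089, 0.996, 0.0]
wrist_force: [0.8, -0.4, -0.4]
finger_gap: 0.0519
grasp_force: 0.0
clock: 10.65
tcp_pos: [0.503, 0.2134, 0.1217]
tool_rot: [0.0, 0.087, 0.996, -0.0]
wrist_force: [0.6, -0.2, 1.3]
finger_gap: 0.0525
grasp_force: 0.0
[0.50301836 0.21337872 0.12172815] [0.42800337 0.2266171  0.3150306 ] [256.27543596 223.37868934]
-0.03 [[255.0, 218.0], [255.0, 128.0]]
0 [[255.0, 228.0], [255.0, 130.0]]
0.024 [[255.0, 237.0], [255.0, 132.0]]
0.05 [[255.0, 248.0], [255.0, 134.0]]
```

View pics/v6.png

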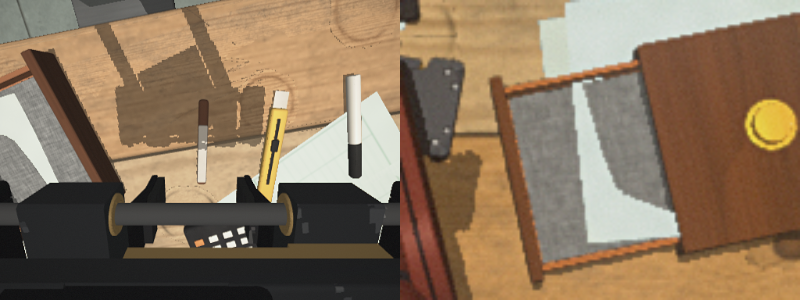

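The left half shows the corkscrew upright at (203,98)–(202,183) in the half-size wrist view, between the fingers, with the cutter clear of it. The right half shows the tray fully open, with a grey floor and a white sheet or lining. I'll measure again from here and descend.

```bash
python3 - <<'E'
from h import *
s=np.load("s6.npy",allow_pickle=True).item();c=cam("wrist",s);im=cv2.imread("pics/w6.png")
r=im[100:245,240:285].astype(int);h=cv2.cvtColor(im,cv2.COLOR_BGR2HSV)[100:245,240:285]
for y in range(100,250,6): print(y,im[y,246:274:4].sum(1).tolist())
for z in (-.03,0,.022):
    a,b=ray(c,(261,126),z),ray(c,(258,234),z);print(z,a.round(4),b.round(4),np.linalg.norm(a-b),(a+b)/2)
# tray corners from top view crop (scale .4 x, .4 y, offset 220,130)
t=cam("top")
for u in ((497,80),(538,285),(640,48),(682,250)): 
    p=(220+(u[0]-400)*.4,130+u[1]*.4); print(p,ray(t,p,.048).round(4),ray(t,p,.034).round(4))
E
python3 -m handwheel '[{"tx":0,"ty":2,"tz":-40,"ax":0,"ay":0,"az":0},{"tx":0,"ty":0,"tz":-40,"ax":0,"ay":0,"az":0},{"tx":0,"ty":0,"tz":0,"ax":0,"ay":0,"az":0}]'
```

```text
100 [284, 281, 284, 285, 291, 283, 381]
106 [303, 289, 289, 285, 299, 295, 285]
112 [288, 291, 287, 290, 283, 296, 286]
118 [292, 307, 290, 294, 300, 308, 317]
124 [298, 297, 294, 305, 300, 285, 285]
130 [311, 312, 218, 174, 171, 171, 298]
136 [311, 313, 168, 179, 174, 135, 293]
142 [278, 287, 145, 170, 172, 148, 269]
148 [312, 314, 151, 170, 176, 178, 281]
154 [309, 299, 150, 171, 172, 221, 303]
160 [302, 301, 178, 265, 249, 253, 353]
166 [290, 300, 370, 415, 415, 291, 285]
172 [297, 304, 389, 415, 414, 283, 345]
178 [301, 304, 396, 415, 411, 276, 285]
184 [431, 452, 407, 410, 394, 214, 226]
190 [293, 458, 392, 519, 403, 543, 541]
196 [549, 548, 670, 670, 662, 492, 508]
202 [510, 504, 662, 659, 666, 484, 486]
208 [494, 465, 670, 661, 666, 501, 506]
214 [536, 533, 673, 664, 672, 538, 512]
220 [553, 556, 674, 664, 672, 538, 541]
226 [560, 559, 667, 660, 672, 535, 545]
232 [539, 553, 649, 652, 646, 554, 546]
238 [536, 379, 533, 541, 540, 540, 548]
244 [521, 506, 527, 569, 566, 543, 543]
-0.03 [ 0.4505  0.2279 -0.03  ] [ 0.5758  0.2027 -0.03  ] 0.12784298911254838 [ 0.51312156  0.21527096 -0.03      ]
0 [0.4485 0.2278 0.    ] [0.5629 0.2047 0.    ] 0.11672719348414241 [0.50572063 0.2162575  0.        ]
0.022 [0.4471 0.2277 0.022 ] [0.5535 0.2063 0.022 ] 0.10857561002331133 [0.50029329 0.21698095 0.022     ]
(258.8, 162.0) [0.5548 0.0893 0.048 ] [0.5578 0.0894 0.034 ]
(275.2, 244.0) [0.3631 0.0526 0.048 ] [0.3636 0.0522 0.034 ]
(316.0, 149.2) [ 0.5847 -0.0456  0.048 ] [ 0.588  -0.0472  0.034 ]
(332.8, 230.0) [ 0.3947 -0.0797  0.048 ] [ 0.3956 -0.0818  0.034 ]
clock: 11.05
tcp_pos: [0.4985, 0.2113, 0.0363]
tool_rot: [-0.005, 0.09, 0.996, -0.002]
wrist_force: [-1.1, -0.4, -0.9]
finger_gap: 0.0523
grasp_force: 0.0
```

```bash
python3 -m handwheel '[{"tx":0,"ty":2,"tz":-10,"ax":0,"ay":0,"az":0},{"tx":0,"ty":0,"tz":-10,"ax":0,"ay":0,"az":0},{"tx":0,"ty":0,"tz":-8,"ax":0,"ay":0,"az":0},{"tx":0,"ty":0,"tz":-3,"ax":0,"ay":0,"az":0},{"tx":0,"ty":0,"tz":0,"ax":0,"ay":0,"az":0},{"tx":0,"ty":0,"tz":0,"ax":0,"ay":0,"az":0}]'
```

```text
clock: 11.65
tcp_pos: [0.5037, 0.2164, 0.0114]
tool_rot: [0.0, 0.089, 0.996, 0.0]
wrist_force: [-0.4, 0.1, 0.1]
finger_gap: 0.0523
grasp_force: 0.0
```

```bash
f() { grep -E "tcp|wrist"; }
python3 -m handwheel '[{"tx":0,"ty":0,"tz":-2,"ax":0,"ay":0,"az":0},{"tx":0,"ty":0,"tz":-2,"ax":0,"ay":0,"az":0},{"tx":0,"ty":0,"tz":-1,"ax":0,"ay":0,"az":0},{"tx":0,"ty":0,"tz":0,"ax":0,"ay":0,"az":0}]' | f
python3 - <<'E'
from h import *
s=ctrl.observe();im=optics.get_image("wrist");cv2.imwrite("pics/w7.png",im);c=cam("wrist",s)
print(proj(c,s["tcp_pos"]))
for y in range(90,235,6): print(y,im[y,236:280:4].sum(1).tolist())
print([im[222,x].sum() for x in range(150,360,6)])
E
```

```text
tcp_pos: [0.5031, 0.2162, 0.0056]
wrist_force: [0.4, 0.4, -0.2]
[256.27475813 223.37874912]
90 [387, 390, 401, 389, 401, 400, 398, 408, 400, 392, 394]
96 [343, 359, 362, 361, 372, 382, 380, 371, 381, 365, 510]
102 [374, 366, 368, 373, 376, 387, 391, 382, 386, 392, 388]
108 [395, 391, 386, 383, 377, 380, 394, 388, 386, 389, 395]
114 [381, 387, 387, 378, 382, 382, 374, 377, 380, 378, 376]
120 [378, 377, 372, 373, 376, 397, 398, 401, 403, 397, 390]
126 [381, 400, 401, 382, 374, 395, 397, 398, 404, 412, 417]
132 [396, 398, 394, 393, 392, 399, 398, 376, 369, 370, 385]
138 [396, 394, 396, 396, 401, 409, 406, 388, 380, 383, 383]
144 [409, 412, 410, 338, 211, 217, 217, 208, 405, 397, 390]
150 [406, 406, 407, 190, 225, 230, 230, 223, 269, 379, 372]
156 [401, 404, 396, 193, 221, 229, 227, 221, 319, 380, 383]
162 [352, 373, 384, 188, 220, 227, 228, 223, 303, 357, 360]
168 [383, 389, 402, 191, 219, 229, 231, 219, 363, 351, 346]
174 [405, 408, 405, 193, 221, 226, 227, 217, 393, 392, 391]
180 [407, 403, 400, 188, 223, 224, 229, 216, 401, 396, 392]
186 [402, 390, 393, 188, 222, 225, 227, 210, 401, 
[... 350 characters left out ...]
543, 348, 313, 303]
228 [329, 315, 294, 533, 536, 537, 537, 543, 302, 300, 313]
234 [299, 328, 378, 529, 530, 527, 532, 540, 421, 411, 436]
[np.uint64(392), np.uint64(390), np.uint64(394), np.uint64(393), np.uint64(394), np.uint64(389), np.uint64(394), np.uint64(385), np.uint64(382), np.uint64(383), np.uint64(386), np.uint64(383), np.uint64(390), np.uint64(384), np.uint64(379), np.uint64(387), np.uint64(316), np.uint64(537), np.uint64(536), np.uint64(543), np.uint64(345), np.uint64(303), np.uint64(299), np.uint64(311), np.uint64(307), np.uint64(314), np.uint64(310), np.uint64(340), np.uint64(413), np.uint64(455), np.uint64(412), np.uint64(417), np.uint64(429), np.uint64(431), np.uint64(427)]
```

```bash
f() { grep -E "tcp|wrist"; }
python3 -m handwheel '[{"tx":0,"ty":0,"tz":-2,"ax":0,"ay":0,"az":0},{"tx":0,"ty":0,"tz":-2,"ax":0,"ay":0,"az":0},{"tx":0,"ty":0,"tz":0,"ax":0,"ay":0,"az":0}]' | f
python3 -m handwheel '[{"tx":0,"ty":0,"tz":-1,"ax":0,"ay":0,"az":0},{"tx":0,"ty":0,"tz":-1,"ax":0,"ay":0,"az":0},{"tx":0,"ty":0,"tz":0,"ax":0,"ay":0,"az":0}]' | f
python3 - <<'E'
from h import *
from scipy.optimize import fsolve
s6=np.load("s6.npy",allow_pickle=True).item();s7=dict(s6);s7["tcp_pos"]=[.5031,.2162,.0056]
for (r6,r7,h) in ((127.5,143,.018),(161,195,.024)):
    def g(v):
        o=[]
        for s,r in((s6,r6),(s7,r7)):
            t=dict(s);t["tcp_pos"]=np.array(s["tcp_pos"])+[0,0,v[1]];o.append(proj(cam("wrist",t),[v[0],.22,h])[1]-r)
        return o
    print(fsolve(g,[.45,0.]))
E
```

```text
tcp_pos: [0.503, 0.2162, 0.0014]
wrist_force: [-0.4, 0.5, 0.7]
tcp_pos: [0.5032, 0.2162, -0.0003]
wrist_force: [-0.9, -0.1, 0.3]
[ 0.44662695 -0.01094121]
[0.47955037 0.00455293]
```

```bash
python3 -m handwheel '[{"tx":0,"ty":0,"tz":1,"ax":0,"ay":0,"az":0},{"tx":0,"ty":0,"tz":1,"ax":0,"ay":0,"az":0},{"tx":0,"ty":0,"tz":0,"ax":0,"ay":0,"az":0},{"tx":0,"ty":0,"tz":0,"ax":0,"ay":0,"az":0},{"tx":0,"ty":0,"tz":0,"ax":0,"ay":0,"az":0},{"tx":0,"ty":0,"tz":0,"ax":0,"ay":0,"az":0}]' 0
```

```text
clock: 13.3
tcp_pos: [0.5033, 0.2163, 0.0018]
tool_rot: [-0.0, 0.089, 0.996, -0.0]
wrist_force: [0.4, 0.5, -0.5]
finger_gap: 0.0118
grasp_force: 0.0
```

```bash
python3 -m handwheel '[{"tx":0,"ty":0,"tz":0,"ax":0,"ay":0,"az":0},{"tx":0,"ty":0,"tz":0,"ax":0,"ay":0,"az":0}]'
```

```text
clock: 13.5
tcp_pos: [0.5033, 0.2163, 0.0018]
tool_rot: [-0.0, 0.089, 0.996, 0.0]
wrist_force: [0.1, -0.9, -0.6]
finger_gap: 0.0021
grasp_force: 0.0
```

The fingers closed on nothing (2 mm gap, no force), so the tips are still above the 24 mm handle. That matches the disc: reported z is about 30 mm too low. I'll reopen and go down with that offset.

```bash
f() { grep -E "tcp|wrist|gap|grasp"; }
python3 -m handwheel '[{"tx":3,"ty":0,"tz":0,"ax":0,"ay":0,"az":0},{"tx":2,"ty":0,"tz":0,"ax":0,"ay":0,"az":0},{"tx":0,"ty":0,"tz":0,"ax":0,"ay":0,"az":0},{"tx":0,"ty":0,"tz":0,"ax":0,"ay":0,"az":0},{"tx":0,"ty":0,"tz":-5,"ax":0,"ay":0,"az":0},{"tx":0,"ty":0,"tz":-5,"ax":0,"ay":0,"az":0},{"tx":0,"ty":0,"tz":-4,"ax":0,"ay":0,"az":0},{"tx":0,"ty":0,"tz":0,"ax":0,"ay":0,"az":0}]' 0.6 |f
python3 -m handwheel '[{"tx":0,"ty":0,"tz":-3,"ax":0,"ay":0,"az":0},{"tx":0,"ty":0,"tz":-2,"ax":0,"ay":0,"az":0},{"tx":0,"ty":0,"tz":0,"ax":0,"ay":0,"az":0}]'|f
python3 -m handwheel '[{"tx":0,"ty":0,"tz":-2,"ax":0,"ay":0,"az":0},{"tx":0,"ty":0,"tz":-1,"ax":0,"ay":0,"az":0},{"tx":0,"ty":0,"tz":0,"ax":0,"ay":0,"az":0}]'|f
```

```text
tcp_pos: [0.5074, 0.216, -0.0133]
wrist_force: [-0.2, -0.2, -0.7]
finger_gap: 0.0507
grasp_force: 0.0
tcp_pos: [0.5081, 0.2162, -0.0175]
wrist_force: [-0.2, -0.2, -0.1]
finger_gap: 0.052
grasp_force: 0.0
tcp_pos: [0.5082, 0.2162, -0.0203]
wrist_force: [-0.2, -0.4, -0.4]
finger_gap: 0.0519
grasp_force: 0.0
```

```bash
f() { grep -E "clock|tcp|wrist|gap|grasp"; }
python3 -m handwheel '[{"tx":0,"ty":0,"tz":-2,"ax":0,"ay":0,"az":0},{"tx":0,"ty":0,"tz":-1,"ax":0,"ay":0,"az":0},{"tx":0,"ty":0,"tz":0,"ax":0,"ay":0,"az":0}]'|f
python3 -m handwheel '[{"tx":0,"ty":0,"tz":-1,"ax":0,"ay":0,"az":0},{"tx":0,"ty":0,"tz":-1,"ax":0,"ay":0,"az":0},{"tx":0,"ty":0,"tz":0,"ax":0,"ay":0,"az":0}]'|f
python3 -m handwheel '[{"tx":0,"ty":0,"tz":-1,"ax":0,"ay":0,"az":0},{"tx":0,"ty":0,"tz":0,"ax":0,"ay":0,"az":0}]'|f
```

```text
clock: 15.2
tcp_pos: [0.5081, 0.2162, -0.0234]
wrist_force: [0.1, 0.2, 0.4]
finger_gap: 0.052
grasp_force: 0.0
clock: 15.5
tcp_pos: [0.5082, 0.2162, -0.0253]
wrist_force: [0.2, 0.2, -0.4]
finger_gap: 0.0522
grasp_force: 0.0
clock: 15.7
tcp_pos: [0.5082, 0.2162, -0.0263]
wrist_force: [0.2, 0.5, -0.5]
finger_gap: 0.052
grasp_force: 0.0
```

```bash
python3 -m handwheel '[{"tx":0,"ty":0,"tz":0,"ax":0,"ay":0,"az":0},{"tx":0,"ty":0,"tz":0,"ax":0,"ay":0,"az":0},{"tx":0,"ty":0,"tz":0,"ax":0,"ay":0,"az":0},{"tx":0,"ty":0,"tz":0,"ax":0,"ay":0,"az":0},{"tx":0,"ty":0,"tz":0,"ax":0,"ay":0,"az":0},{"tx":0,"ty":0,"tz":0,"ax":0,"ay":0,"az":0},{"tx":0,"ty":0,"tz":0,"ax":0,"ay":0,"az":0}]' 0
```

```text
clock: 16.4
tcp_pos: [0.5083, 0.2162, -0.0261]
tool_rot: [0.0, 0.089, 0.996, -0.0]
wrist_force: [0.8, -0.4, 0.5]
finger_gap: 0.0123
grasp_force: 30.0
```

Gripped: 12.3 mm gap and 30 N. The tray centre works out to about (0.481, 0.001) in reported coordinates, with +21.5° of yaw needed. I'll lift, carry it over and turn.

```bash
python3 -m handwheel '[{"tx":0,"ty":0,"tz":20,"ax":0,"ay":0,"az":0},{"tx":0,"ty":0,"tz":30,"ax":0,"ay":0,"az":0},{"tx":0,"ty":0,"tz":35,"ax":0,"ay":0,"az":0},{"tx":-4,"ty":-30,"tz":0,"ax":0,"ay":0,"az":5},{"tx":-5,"ty":-40,"tz":0,"ax":0,"ay":0,"az":5.5},{"tx":-5,"ty":-40,"tz":0,"ax":0,"ay":0,"az":5.5},{"tx":-5,"ty":-40,"tz":0,"ax":0,"ay":0,"az":5.5},{"tx":-5,"ty":-40,"tz":0,"ax":0,"ay":0,"az":0},{"tx":-3,"ty":-25,"tz":0,"ax":0,"ay":0,"az":0},{"tx":0,"ty":0,"tz":0,"ax":0,"ay":0,"az":0}]'
python3 -m handwheel '[{"tx":0,"ty":0,"tz":0,"ax":0,"ay":0,"az":0},{"tx":0,"ty":0,"tz":0,"ax":0,"ay":0,"az":0}]'
python3 - <<'E'
from h import *
s=ctrl.observe();im=optics.get_image("wrist");cv2.imwrite("pics/w8.png",im);top=optics.get_image("top");cv2.imwrite("pics/top8.png",top)
print(s["q"])
h=cv2.cvtColor(im,cv2.COLOR_BGR2HSV)
for y in (60,90,120,150,180,205):print(y,[tuple(im[y,x]//10) .__str__().replace("np.uint8","") for x in range(20,500,30)])
E
```

```text
clock: 17.4
tcp_pos: [0.4809, -0.0014, 0.0588]
tool_rot: [-0.0, -0.097, 0.995, -0.0]
wrist_force: [-0.2, 0.0, -0.9]
finger_gap: 0.0122
grasp_force: 30.0
clock: 17.6
tcp_pos: [0.4813, 0.0021, 0.0587]
tool_rot: [-0.0, -0.099, 0.995, 0.0]
wrist_force: [-0.7, -0.5, -1.4]
finger_gap: 0.0122
grasp_force: 30.0
[-1.60037132e-01  1.86160025e-02  2.01308823e+00  4.64333731e-04
  1.11010823e+00 -1.92907014e+00]
60 ['((6), (8), (12))', '((7), (9), (14))', '((6), (9), (13))', '((6), (9), (13))', '((7), (9), (14))', '((8), (11), (14))', '((8), (11), (14))', '((8), (11), (14))', '((13), (18), (22))', '((13), (18), (22))', '((14), (19), (23))', '((7), (10), (12))', '((4), (5), (7))', '((13), (18), (22))', '((14), (18), (22))', '((10), (13), (16))']
90 ['((6), (8), (13))', '((6), (9), (13))', '((6), (9), (14))', '((6), (9), (13))', '((7), (9), (14))', '((25), (25), (24))', '((8), (9), (12))', '((8), (9), (12))', '((8), (10), (12))', '((8), (10), (13))', '((12), (14), (18))', '((2), (3), (5))', '((5), (7), (11))', '((14), (19), (23))', '((13), (17), (22))', '((12), (17), (21))']
120 ['((6), (8), (12))
[... 631 characters left out ...]
 '((14), (19), (23))']
180 ['((6), (8), (12))', '((7), (9), (14))', '((6), (9), (13))', '((6), (9), (13))', '((4), (6), (8))', '((10), (10), (10))', '((10), (10), (10))', '((9), (10), (10))', '((5), (6), (9))', '((11), (12), (12))', '((9), (9), (9))', '((3), (4), (5))', '((13), (18), (22))', '((13), (18), (22))', '((14), (20), (23))', '((12), (16), (21))']
205 ['((14), (22), (24))', '((6), (8), (13))', '((6), (9), (13))', '((6), (9), (13))', '((4), (6), (8))', '((9), (9), (10))', '((10), (10), (10))', '((10), (10), (10))', '((15), (17), (17))', '((9), (10), (10))', '((14), (14), (14))', '((3), (3), (5))', '((14), (19), (23))', '((15), (21), (23))', '((14), (19), (23))', '((14), (19), (23))']
```

Run:
```python
from h import *
s=ctrl.observe();im=cv2.imread("pics/w8.png");c=cam("wrist",s)
for x in (215,290): print(x,[(y,(im[y,x]//10).tolist()) for y in range(50,130,5)])
print([(y,(im[y,259]//10).tolist()) for y in range(110,160,5)])
for uv in ((259,85),(259,95),(259,105)): print(uv,ray(c,uv,.004).round(4),ray(c,uv,-.017).round(4))
print(ray(c,(155,190),-.0),ray(c,(345,190),-.01), ray(c,(259,138),.058))
```

```text
215 [(50, [8, 11, 14]), (55, [8, 11, 14]), (60, [8, 11, 14]), (65, [8, 11, 14]), (70, [9, 12, 15]), (75, [8, 11, 14]), (80, [6, 9, 13]), (85, [5, 7, 10]), (90, [8, 10, 12]), (95, [24, 25, 24]), (100, [24, 24, 24]), (105, [24, 24, 24]), (110, [24, 24, 24]), (115, [24, 24, 24]), (120, [24, 24, 24]), (125, [24, 24, 24])]
290 [(50, [12, 16, 21]), (55, [14, 19, 22]), (60, [13, 18, 22]), (65, [12, 17, 21]), (70, [14, 18, 22]), (75, [7, 9, 11]), (80, [6, 8, 12]), (85, [5, 6, 9]), (90, [8, 10, 13]), (95, [9, 9, 10]), (100, [9, 9, 9]), (105, [9, 10, 10]), (110, [9, 9, 10]), (115, [10, 10, 10]), (120, [9, 10, 10]), (125, [9, 9, 10])]
[(110, [24, 24, 24]), (115, [24, 24, 24]), (120, [24, 24, 24]), (125, [24, 24, 24]), (130, [24, 24, 24]), (135, [24, 25, 24]), (140, [4, 5, 8]), (145, [5, 6, 9]), (150, [5, 6, 9]), (155, [4, 6, 9])]
(259, 85) [ 0.3918 -0.0133  0.004 ] [ 0.3906 -0.0133 -0.017 ]
(259, 95) [ 0.3989 -0.0118  0.004 ] [ 0.3983 -0.0118 -0.017 ]
(259, 105) [ 0.4061 -0.0103  0.004 ] [ 0.4061 -0.0102 -0.017 ]
[ 0.49140667 -0.08274831  0.        ] [ 0.46163611  0.07849665 -0.01      ] [ 0.42561455 -0.00683813  0.058     ]
```

The corkscrew sits mid-tray, with margins of about 25 mm at each end and about 60 mm at the sides. Lowering it now.

```bash
f() { grep -E "clock|tcp|wrist|gap|grasp"; }
python3 -m handwheel '[{"tx":0,"ty":0,"tz":-20,"ax":0,"ay":0,"az":0},{"tx":0,"ty":0,"tz":-20,"ax":0,"ay":0,"az":0},{"tx":0,"ty":0,"tz":-15,"ax":0,"ay":0,"az":0},{"tx":0,"ty":0,"tz":-8,"ax":0,"ay":0,"az":0},{"tx":0,"ty":0,"tz":-4,"ax":0,"ay":0,"az":0},{"tx":0,"ty":0,"tz":0,"ax":0,"ay":0,"az":0},{"tx":0,"ty":0,"tz":0,"ax":0,"ay":0,"az":0}]'|f
python3 -m handwheel '[{"tx":0,"ty":0,"tz":-1,"ax":0,"ay":0,"az":0},{"tx":0,"ty":0,"tz":-1,"ax":0,"ay":0,"az":0},{"tx":0,"ty":0,"tz":0,"ax":0,"ay":0,"az":0}]'|f
python3 -m handwheel '[{"tx":0,"ty":0,"tz":-1,"ax":0,"ay":0,"az":0},{"tx":0,"ty":0,"tz":0,"ax":0,"ay":0,"az":0}]'|f
```

```text
clock: 18.4
tcp_pos: [0.482, 0.0014, -0.0075]
wrist_force: [0.6, -0.3, -1.1]
finger_gap: 0.012
grasp_force: 30.0
clock: 18.7
tcp_pos: [0.4815, 0.0012, -0.01]
wrist_force: [0.4, -0.1, -0.8]
finger_gap: 0.0123
grasp_force: 30.0
clock: 18.9
tcp_pos: [0.4813, 0.0012, -0.0112]
wrist_force: [0.3, -0.7, -0.4]
finger_gap: 0.0119
grasp_force: 30.0
```

```bash
f() { grep -E "clock|tcp|wrist|gap|grasp"; }
python3 -m handwheel '[{"tx":0,"ty":0,"tz":-1,"ax":0,"ay":0,"az":0},{"tx":0,"ty":0,"tz":0,"ax":0,"ay":0,"az":0}]'|f
python3 -m handwheel '[{"tx":0,"ty":0,"tz":-1,"ax":0,"ay":0,"az":0},{"tx":0,"ty":0,"tz":0,"ax":0,"ay":0,"az":0}]'|f
```

```text
clock: 19.1
tcp_pos: [0.4812, 0.0013, -0.0123]
wrist_force: [0.2, -0.1, -2.0]
finger_gap: 0.0126
grasp_force: 30.0
clock: 19.3
tcp_pos: [0.4814, 0.0012, -0.0132]
wrist_force: [-0.2, -0.4, -1.4]
finger_gap: 0.0126
grasp_force: 30.0
```

```bash
f() { grep -E "clock|tcp|wrist"; }
python3 -m handwheel '[{"tx":0,"ty":0,"tz":-1,"ax":0,"ay":0,"az":0},{"tx":0,"ty":0,"tz":0,"ax":0,"ay":0,"az":0}]'|f
python3 -m handwheel '[{"tx":0,"ty":0,"tz":-1,"ax":0,"ay":0,"az":0},{"tx":0,"ty":0,"tz":0,"ax":0,"ay":0,"az":0}]'|f
```

```text
clock: 19.5
tcp_pos: [0.4814, 0.0012, -0.0132]
wrist_force: [-3.9, 0.0, 9.3]
clock: 19.7
tcp_pos: [0.4815, 0.0009, -0.0133]
wrist_force: [-9.0, -0.6, 18.5]
```

Floor contact at reported −0.0133, as predicted. I'll ease off, release and retreat.

```bash
f() { grep -E "clock|tcp|wrist|gap|grasp"; }
python3 -m handwheel '[{"tx":0,"ty":0,"tz":2,"ax":0,"ay":0,"az":0},{"tx":0,"ty":0,"tz":0,"ax":0,"ay":0,"az":0}]'|f
python3 -m handwheel '[{"tx":0,"ty":0,"tz":0,"ax":0,"ay":0,"az":0},{"tx":0,"ty":0,"tz":0,"ax":0,"ay":0,"az":0},{"tx":0,"ty":0,"tz":0,"ax":0,"ay":0,"az":0},{"tx":0,"ty":0,"tz":0,"ax":0,"ay":0,"az":0},{"tx":0,"ty":0,"tz":10,"ax":0,"ay":0,"az":0},{"tx":0,"ty":0,"tz":20,"ax":0,"ay":0,"az":0},{"tx":0,"ty":0,"tz":40,"ax":0,"ay":0,"az":0},{"tx":0,"ty":0,"tz":40,"ax":0,"ay":0,"az":0},{"tx":0,"ty":0,"tz":40,"ax":0,"ay":0,"az":0},{"tx":0,"ty":0,"tz":0,"ax":0,"ay":0,"az":0}]' 0.5|f
python3 -m handwheel '[{"tx":0,"ty":45,"tz":0,"ax":0,"ay":0,"az":0},{"tx":0,"ty":45,"tz":0,"ax":0,"ay":0,"az":0},{"tx":0,"ty":45,"tz":0,"ax":0,"ay":0,"az":0},{"tx":0,"ty":45,"tz":0,"ax":0,"ay":0,"az":0},{"tx":0,"ty":45,"tz":0,"ax":0,"ay":0,"az":0},{"tx":0,"ty":45,"tz":0,"ax":0,"ay":0,"az":0},{"tx":0,"ty":0,"tz":0,"ax":0,"ay":0,"az":0}]'|f
python3 - <<'E'
from h import *
im=optics.get_image("top");cv2.imwrite("pics/top9.png",im);t=cam("top")
b=cv2.imread("pics/top6.png")
d=(np.abs(im.astype(int)-b).sum(2)>90).astype(np.uint8);d[:,:262]=0;d[:,335:]=0;d[:150]=0;d[250:]=0
n,l,st,ce=cv2.connectedComponentsWithStats(d);j=1+np.argmax(st[1:,4]);ys,xs=np.where(l==j)
r=cv2.minAreaRect(np.c_[xs,ys].astype(np.float32));print(st[j],r)
for p in cv2.boxPoints(r): print(ray(t,p,.037).round(4))
for y in (170,190,210): print([(im[y,x]//10).tolist() for x in range(254,330,5)])
E
```

```text
clock: 19.9
tcp_pos: [0.4817, 0.0012, -0.0129]
wrist_force: [-0.2, -0.1, -0.9]
finger_gap: 0.0121
grasp_force: 30.0
clock: 20.9
tcp_pos: [0.486, 0.0006, 0.1443]
wrist_force: [1.4, -0.1, 0.7]
finger_gap: 0.0432
grasp_force: 0.0
clock: 21.6
tcp_pos: [0.4804, 0.2761, 0.137]
wrist_force: [0.2, -1.2, 0.3]
finger_gap: 0.0436
grasp_force: 0.0
[290 172  14  47 136] ((296.3853759765625, 195.1317138671875), (47.07420349121094, 5.727128982543945), 77.90524291992188)
[0.5308 0.0189 0.037 ]
[0.5336 0.0056 0.037 ]
[ 0.4245 -0.0156  0.037 ]
[ 0.4218 -0.0025  0.037 ]
[[11, 16, 20], [4, 7, 12], [12, 13, 14], [12, 13, 13], [12, 13, 14], [12, 13, 13], [12, 13, 13], [21, 22, 21], [22, 23, 22], [12, 13, 14], [13, 14, 14], [12, 13, 13], [12, 13, 13], [6, 7, 7], [5, 8, 12], [5, 8, 12]]
[[8, 14, 19], [9, 15, 20], [5, 8, 12], [12, 13, 13], [12, 13, 13], [12, 13, 14], [11, 12, 12], [12, 13, 12], [18, 20, 21], [21, 22, 21], [11, 13, 13], [12, 12, 13], [12, 13, 13], [12, 12, 13], [5, 6, 9], [5, 8, 12]]
[[8, 14, 19], [8, 14, 20], [9, 15, 20], [5, 8, 12], [12, 13, 13], [12, 13, 14], [11, 11, 12], [12, 13, 14], [22, 23, 22], [4, 7, 12], [22, 22, 21], [21, 22, 21], [21, 21, 21], [12, 13, 13], [12, 13, 13], [5, 7, 11]]
```

```bash
python3 -c "
from cell import ctrl
print(ctrl.hand_in())"
```

```text
the job is handed in; nothing more can be done
None
```

I pressed the disc and the tray sprang open; the corkscrew now lies flat in the middle of the open tray, checked from the top camera, and the job was handed in at about 22 s.

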